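# Unlock the suction-filter strainer, float ball aboard, and hold it over the kidney dish

## Robot

A 6-joint arm with a two-finger parallel gripper is mounted at the origin on a cart in front of the work surface, level with it; the furniture and walls round the work are solid. World frame = base frame: x ahead of the robot, y to its left, z up, the work surface at z = 0. Lengths are in m, angles in rad, forces in N, time in s.
With the tool pointing down it reaches from about 0.25 to 0.8 m from the base axis. Payload 8.5 kg.
Tool frame: the origin (TCP) lies between the finger pads; the fingertips stand 25 mm ahead of it and the grasp point (between the pads) lies 6 mm ahead of it (r.tip_reach is the distance from the TCP to the fingertips, in m); z points along the fingers, y is the line along which they close (so a half turn about z gives the same grasp; the last joint's range is limited). The gripper opens to 85 mm and grips with 20 to 120 N. Pads are 22 mm wide; open, the fingers measure 114 mm over their backs; the gripper's body (76 mm by 85 mm) begins 54 mm behind the grasp point. The pads swing forward as they close: fully open they stand 13 mm farther back than shut.
Start: joints at [-1.119, 0.238, -0.013, 1.319, 0, 1.571], TCP at [0.229, -0.472, 0.256] pointing down, gripper open.
Joint ranges: [-2.66, 2.66], [-1.03, 1.9], [-1.14, 1.46], [-1.82, 2.27], [-1.45, 1.34], [-3.14, 3.14]. Speed limits (rad/s): [2.22, 2.22, 2.79, 3.14, 3.14, 3.14].

## Interface

Orientations are given as a unit quaternion [w, x, y, z].
In Python, from cell import r gives the robot as it stands. The module is installed in compiled form; this text tells all that it offers.
- The arm moves only by the tool drive_tool, never from a script. Its arguments are lists of equal length, an entry for each row: "translation": the shift along the tool's x, y, z in mm, a list of three; "rot": the turn, a rotation vector about the tool's x, y, z in rad, a list of three. A call has 1 to 5 rows; each row is the pose to reach, as a shift and turn from the pose commanded when the call began, along the tool's axes at that moment; what a row does not reach only later rows make up. A row lasts 1/8 s, in which the tool goes at most 62.5 mm and 10.7 degrees, less where a joint would pass 70% of its speed; a pose out of reach is approached as far as the arm can. A call with a gripper value outside its range is refused whole. "hand" is the closure, from -1 (fully open) to 1 (shut), set as the call begins (left out, the last holds). The fingers move at their own pace and stop on an object; "force" is the grip in N (left out, the last holds). Time passes only in rows, so rows that repeat a pose let the fingers close. It gives the time, the measured TCP pose, the force, the opening and the grip force at its end, in the units of the state.
- r.observe(): the state, without advancing time (a new reading comes with each control period).
- r.capture(name): name is "side" or "top"; returns a dict with "pixels" (384x512x3 uint8, red, green, blue), "mtx" (3x3 intrinsics, pixels), "k1" (the pictures are not rectified: a ray, as slopes to the right and down, at radius r is drawn at 1 + k1 r^2 times it, then the intrinsics apply), "rvec" (rotation vector, rad) and "tvec" (3), from world to camera coordinates, as OpenCV has them. Camera axes: x right, y down, z forward; pixel columns grow to the right and rows downward; lengths in m; the calibration is good to about 2 mm. A picture is of the moment at which its call begins. There is no depth.
- r.sign_off(): hands the job in; it is judged then, once.
The state is a dict: "t": time; "joints": joint angles; "dq": joint speeds; "joint_torque": joint torques, N m; "tool_pos": TCP position; "eef_rot": TCP orientation; "wrist_force": force on the tool from outside, world axes, zero at the start; "torque": the same for the moment, N m; "width": finger opening in m; "gripper_force": force on a finger pad.
Only numpy, scipy, OpenCV 4.12 (cv2) and the standard library are available. Lean on these libraries where they do the work, as an engineer would, in place of code of your own. Each camera call takes 0.05 s, during which the arm holds its last target. There are 200 camera calls.

## Task

The strainer dish of the suction-filter pot on the worktop is due for cleaning. Take it by the black grip bar of its handle, turn it about a quarter turn counter-clockwise (seen from above) until its two lugs come to the slots by the green marks, then lift it straight out, keeping it level so that the loose orange float ball stays resting in the middle of the dish without being touched. Carry it like that over to the steel kidney dish on the trolley and finish holding it there, still and level, about a hand's breadth above the kidney dish so that it can drip into it: do not set it down or let go, and leave everything else where it is.

Things in the scene. Friction and masses are not known exactly. Their poses are not given: they have to be found in the camera images.
- grip_bar (a point): Centre of the black grip bar on the strainer dish's handle: grasp here from above. The bar is level, 56 mm long along this x axis, 14 wide (y), 18 high. A steel wire bail carries it, legs down to the dish's rim at +/-45 mm along x. Free space below: the ball's top is 56 mm under the bar's centre. Strainer about 0.2 kg, balanced under the bar. Seated, the bar is 60 mm above pot_rim.
- dish_middle (a point): Middle of the dish's inner floor, 82.5 mm straight below grip_bar, same axes. Round perforated steel dish, 95 mm across; floor slopes up 9 degrees from a flat spot of 5 mm radius to 42 mm radius, then a wall to 16 mm. Two lugs in line with the bar (+x, -x), 12 mm wide, 5 thick, reach 58 mm from the axis, undersides 7.5 mm above this point. Seated: 22.5 mm below pot_rim.
- strainer: The strainer dish with lugs, handle and grip bar, one rigid loose piece; origin at the centre of its underside (2.5 mm below dish_middle, 85 mm below grip_bar), axes the same.
- ball_center (a point): Centre of the loose orange float ball, 26 mm in diameter, about 15 g, lying in the dish; it rolls freely.
- ball: The float ball (see ball_center); its origin lies on its surface and turns with it as it rolls.
- pot_rim (a point): Centre of the top of the pot's collar, 73 mm above the worktop; z up. The collar's inward lip (inner radius 52 mm) has a slot for each lug at this point's +x and -x (green marks on the rim). Locked, the dish's x axis is 70 to 88 degrees clockwise (from above) of this x axis; turned counter-clockwise until the two agree (up to 5 degrees short will do; end stop 3 degrees beyond), it lifts straight out.
- pot: The suction-filter pot, white with a grey collar 137 mm across, hose spigot at its +x side, fixed to the worktop; origin at the centre of its underside, axes as pot_rim. Under the collar's lip runs a groove 10 mm high in which the lugs (5 mm thick) lie on a ledge: about 4 mm play sideways, 5 mm upward while locked. No spring or catch, only light friction.
- kidney_floor (a point): Centre of the inner floor of the loose steel kidney dish on the trolley, 2 mm above the trolley top (which is level with the worktop); the dish is 97 mm (x) by 183 mm (y) and 32 mm high.
- kidney: The kidney dish (see kidney_floor); origin at the centre of its underside.
- tweezers_mid (a point): Middle of a pair of loose steel tweezers, 159 mm long along y, 19 mm wide, 8 mm high, lying on the worktop: leave alone.
- cassette_mid (a point): Middle of a loose teal shut cassette, 60 x 120 x 22 mm, on the worktop behind the pot: leave alone.
- tape_mid (a point): Middle of a loose roll of beige tape, 96 mm across, 25 mm high, on the trolley: leave alone.

How it is judged:
By the outcome, as a careful person would: the job done as asked, in the order asked, and still so for the second after the job is handed in, while the arm keeps its last pose, push and grip.
It also fails if it takes over 58 s, if anything falls off the work surface, if the arm or the gripper's body presses on something with over 40 N, if the wrist force passes 120 N, or if a joint passes its speed limit or range.

## Working session

There is one attempt and no reset: what is moved stays moved. The work goes in short steps, Python scripts to look and compute and a tool call to move; the robot and the scene stay as the last step left them, time stands still between calls to the robot, and variables do not carry over. Pictures are saved under pics/ and viewed, at most 10 in all, crops included, and the job is handed in when it is done.

Besides the shell and the picture viewer there is one more tool, called as name(argument=value, ...) on one line, values as JSON. drive_tool: Moves the arm, as the interface text tells. Its arguments: {"type":"object","properties":{"translation":{"type":"array"},"rot":{"type":"array"},"hand":{"type":"number"},"force":{"type":"number"}},"required":["translation","rot"]}

```bash
mkdir -p pics
cat > h.py <<'E'
import numpy as np, cv2
from cell import r
from scipy.spatial.transform import Rotation as R
def snap(n,f):
    c=r.capture(n); cv2.imwrite('pics/'+f+'.png',c['pixels'][:,:,::-1]); 
    np.savez('pics/'+f+'.npz',**c); return c
def ray(c,u,v):
    K=c['mtx'];k=float(c['k1']);d=np.array([(u-K[0,2])/K[0,0],(v-K[1,2])/K[1,1]])
    p=d.copy()
    for _ in range(30): p=d/(1+k*p@p)
    M=cv2.Rodrigues(np.array(c['rvec'],float))[0];t=np.array(c['tvec'],float).ravel()
    return -M.T@t, M.T@np.array([p[0],p[1],1])
def atz(c,u,v,z):
    o,d=ray(c,u,v); return o+d*(z-o[2])/d[2]
def proj(c,P):
    M=cv2.Rodrigues(np.array(c['rvec'],float))[0];q=M@np.array(P)+np.array(c['tvec'],float).ravel()
    p=q[:2]/q[2];p=p*(1+float(c['k1'])*p@p);K=c['mtx']
    return np.array([K[0,0]*p[0]+K[0,2],K[1,1]*p[1]+K[1,2]])
def tri(*rs):
    A=0;b=0
    for o,d in rs:
        d=d/np.linalg.norm(d);P=np.eye(3)-np.outer(d,d);A=A+P;b=b+P@o
    return np.linalg.solve(A,b)
def load(f): return dict(np.load('pics/'+f+'.npz'))
E
python3 - <<'E'
from h import *
for n in('top','side'):
    c=snap(n,n+'0'); print(n,ray(c,256,192),c['mtx'][0,0],c['k1'])
print(r.observe())
a=cv2.imread('pics/top0.png');b=cv2.imread('pics/side0.png')
cv2.imwrite('pics/t.png',cv2.resize(a,(800,600),interpolation=2));cv2.imwrite('pics/s.png',cv2.resize(b,(800,600),interpolation=2))
E
```

```text
top (array([ 0.46476955, -0.08650002,  1.32164382]), array([ 0.06825155,  0.00530536, -0.9977536 ])) 387.84050891909544 -0.04358197355798995
side (array([0.33388111, 0.9390906 , 0.93854913]), array([ 0.16686322, -0.7634881 , -0.62413665])) 385.9828033650451 -0.06232911698820382
{'t': 0.1, 'joints': array([-1.11896119e+00,  2.38762823e-01, -1.41811204e-02,  1.31919723e+00,
        2.66991700e-05,  1.57078977e+00]), 'dq': array([-2.18477515e-04, -1.26775856e-03,  1.51098801e-03, -1.59108783e-04,
       -5.78449892e-05,  1.88923426e-03]), 'joint_torque': array([-7.72698786e-05, -5.39718854e+01,  3.46998489e+01,  1.34486362e-02,
        4.28110560e-07, -1.04937891e-05]), 'tool_pos': array([ 0.22908078, -0.47200243,  0.25571549]), 'eef_rot': array([-6.58326083e-04,  9.74588029e-01,  2.24003842e-01, -1.37610546e-04]), 'wrist_force': array([ 0.35929607, -0.15026844,  0.50106733]), 'torque': array([0.0444614 , 0.03825781, 0.05074966]), 'gripper_force': 0.0, 'width': 0.08495156487446308}
```

View pics/t.png

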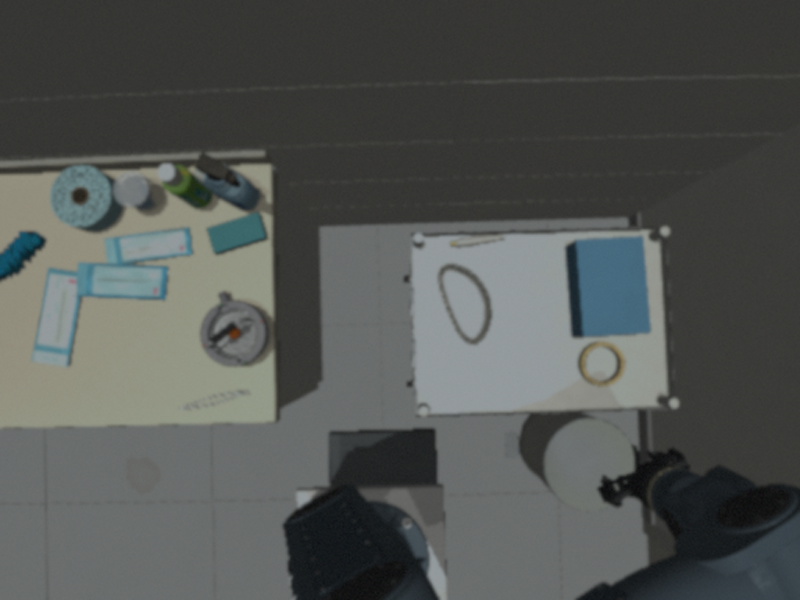

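View pics/s.png

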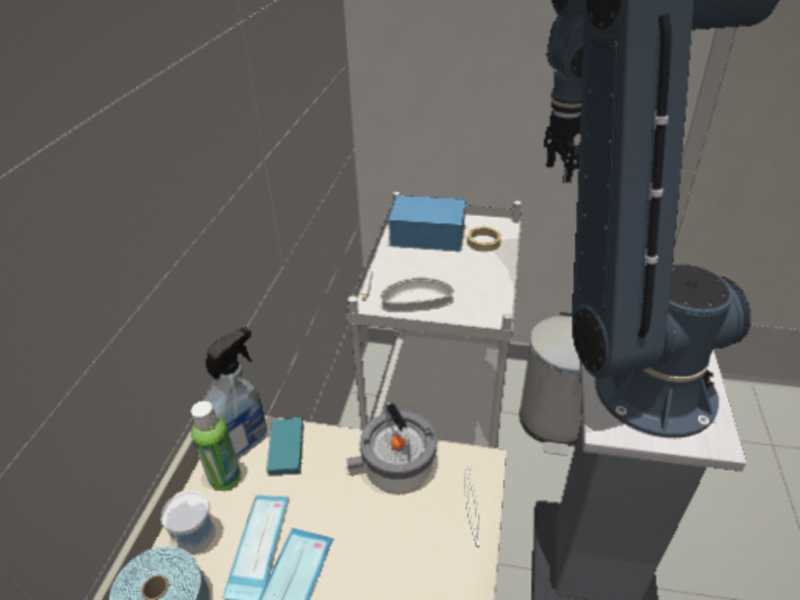

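The top view shows the pot at about (235,332) in the enlargement, with its spigot up and to the left and the bar at (225,332). The kidney dish is at (465,303). In the side view the pot is at (398,445) and the kidney dish at (418,292). I'll enlarge the pot from both cameras.

Run:
```python
from h import *
a=cv2.imread('pics/top0.png')[180:242,118:184];b=cv2.imread('pics/side0.png')[250:320,215:290]
A=cv2.resize(a,None,fx=6,fy=6,interpolation=2);B=cv2.resize(b,None,fx=5,fy=5,interpolation=2)
o=np.zeros((400,800,3),'u1');o[:A.shape[0],:A.shape[1]]=A;o[:B.shape[0],400:400+B.shape[1]]=B
cv2.imwrite('pics/z.png',o)
```

```text
(no output)
```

View pics/z.png

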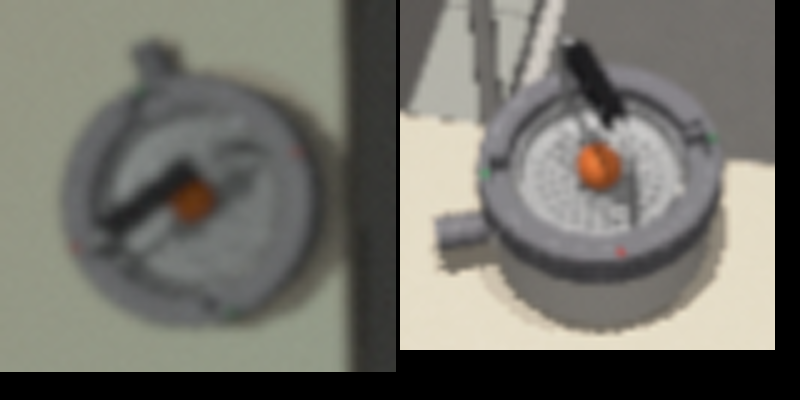

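Crop, top view: bar ends at (100,218) and (195,172), green marks at (140,90) and (235,315), red marks at (297,152) and (75,247). Crop, side view: bar ends at about (569,45) and (614,115), green marks at (486,173) and (712,135).

Run:
```python
from h import *
T=load('top0');S=load('side0')
tu=lambda x,y:(118+(x+.5)/6-.5,180+(y+.5)/6-.5)
su=lambda x,y:(215+(x-400+.5)/5-.5,250+(y+.5)/5-.5)
g=[atz(T,*tu(*p),.073) for p in((140,90),(235,315),(297,152),(75,247))]
gs=[atz(S,*su(*p),.073) for p in((486,173),(712,135),(621,252))]
print('marks top',np.round(g,4));print('marks side',np.round(gs,4))
d=g[0]-g[1];print('pot yaw',np.degrees(np.arctan2(d[1],d[0])),np.linalg.norm(d)); d=gs[0]-gs[1];print(np.degrees(np.arctan2(d[1],d[0])),np.linalg.norm(d))
d=g[2]-g[3];print('red',np.degrees(np.arctan2(d[1],d[0])),np.linalg.norm(d))
print('c',(g[0]+g[1])/2,(g[2]+g[3])/2,(gs[0]+gs[1])/2)
print('collar c',atz(T,*tu(192,200),.073))
e=[atz(T,*tu(*p),.133) for p in((100,218),(195,172))];f=[atz(S,*su(*p),.133) for p in((569,45),(614,115))]
for e in(e,f):
  d=e[1]-e[0];print('bar',np.round((e[0]+e[1])/2,4),np.degrees(np.arctan2(d[1],d[0])),np.linalg.norm(d))
print('bar tri',tri(ray(T,*tu(147,195)),ray(S,*su(592,82))))
print('ball',tri(ray(T,*tu(194,200)),ray(S,*su(599,166))))
s=1.5625
k=[(440,270),(490,305),(472,342),(455,266)]
for p in k: print('kid',np.round(atz(T,p[0]/s,p[1]/s,.03),4))
for p in[(381,300),(453,295),(418,280),(418,305)]: print('kidS',np.round(atz(S,p[0]/s,p[1]/s,.03),4))
print(np.round(R.from_quat(r.observe()['eef_rot'][[1,2,3,0]]).as_matrix(),3))
```

```text
marks top [[0.5532 0.2935 0.073 ]
 [0.4305 0.2439 0.073 ]
 [0.5172 0.2087 0.073 ]
 [0.4695 0.3301 0.073 ]]
marks side [[0.5519 0.2929 0.073 ]
 [0.4327 0.2448 0.073 ]
 [0.4683 0.3309 0.073 ]]
pot yaw 22.039542780748427 0.13236707386117494
21.989558297042056 0.12848476441037068
red -68.57594331453612 0.13044977295411783
c [0.49189497 0.2686906  0.073     ] [0.49333666 0.26942847 0.073     ] [0.49229797 0.26887615 0.073     ]
collar c [0.49298666 0.26610569 0.073     ]
bar [0.4949 0.2722 0.133 ] -65.90531952881348 0.0542936370627296
bar [0.4959 0.2668 0.133 ] 127.65017065191482 0.05529480572879457
bar tri [0.49459309 0.27136695 0.13633884]
ball [0.49322619 0.26828514 0.06140564]
kid [ 0.6149 -0.1672  0.03  ]
kid [ 0.5366 -0.2714  0.03  ]
kid [ 0.4589 -0.2301  0.03  ]
kid [ 0.6225 -0.1996  0.03  ]
kidS [ 0.6221 -0.1647  0.03  ]
kidS [ 0.4533 -0.2126  0.03  ]
kidS [ 0.5477 -0.2589  0.03  ]
kidS [ 0.5307 -0.1606  0.03  ]
[[ 0.9    0.437 -0.001]
 [ 0.437 -0.9    0.001]
 [ 0.    -0.001 -1.   ]]
```

```bash
python3 - <<'E'
from h import *
from scipy.optimize import minimize
T=load('top0');S=load('side0')
def fit(c,win,name):
    g=c['pixels'].astype(float).max(2);x0,x1,y0,y1=win
    s=8;sub=cv2.resize(g[y0:y1,x0:x1],None,fx=s,fy=s,interpolation=cv2.INTER_CUBIC)
    best=[]
    for yaw in range(-80,-40,2):
      for dx in np.arange(-6,7,2):
        for dy in np.arange(-6,7,2):
          a=np.radians(yaw);P=[]
          for i in(-28,28):
            for j in(-7,7):
              for k in(-9,9): P.append(proj(c,[.4925+(dx+i*np.cos(a)-j*np.sin(a))/1e3,.269+(dy+i*np.sin(a)+j*np.cos(a))/1e3,.133+k/1e3]))
          q=((np.array(P)-[x0,y0]+.5)*s).astype(np.int32);h=cv2.convexHull(q)
          m=np.zeros(sub.shape,'u1');cv2.fillConvexPoly(m,h,1);ring=cv2.dilate(m,np.ones((17,17),'u1'))-m
          best.append((sub[m>0].mean()-sub[ring>0].mean(),yaw,dx,dy))
    best.sort();print(name,best[:5])
fit(T,(118,184,180,242),'top');fit(S,(215,290,240,310),'side')
E
python3 - <<'E'
from h import *
T=load('top0')['pixels'];S=load('side0')['pixels']
A=cv2.resize(T[160:230,270:325],None,fx=7,fy=7,interpolation=2);B=cv2.resize(S[170:205,235:300],None,fx=6,fy=6,interpolation=2)
o=np.zeros((490,785,3),'u1');o[:A.shape[0],:A.shape[1]]=A;o[:B.shape[0],390:390+B.shape[1]]=B
cv2.imwrite('pics/k.png',o[:,:,::-1])
E
```

```text
top [(np.float64(-40.35254506779445), -54, np.int64(0), np.int64(2)), (np.float64(-40.17020411404383), -56, np.int64(0), np.int64(2)), (np.float64(-40.15687907237673), -54, np.int64(2), np.int64(0)), (np.float64(-39.99348842783321), -52, np.int64(0), np.int64(2)), (np.float64(-39.96370505494674), -52, np.int64(2), np.int64(0))]
side [(np.float64(-64.12979796158666), -48, np.int64(4), np.int64(-2)), (np.float64(-63.92904049228405), -46, np.int64(4), np.int64(-2)), (np.float64(-63.461259596172205), -50, np.int64(4), np.int64(-2)), (np.float64(-62.91685068534471), -44, np.int64(4), np.int64(0)), (np.float64(-62.85007344012074), -46, np.int64(4), np.int64(0))]
```

View pics/k.png

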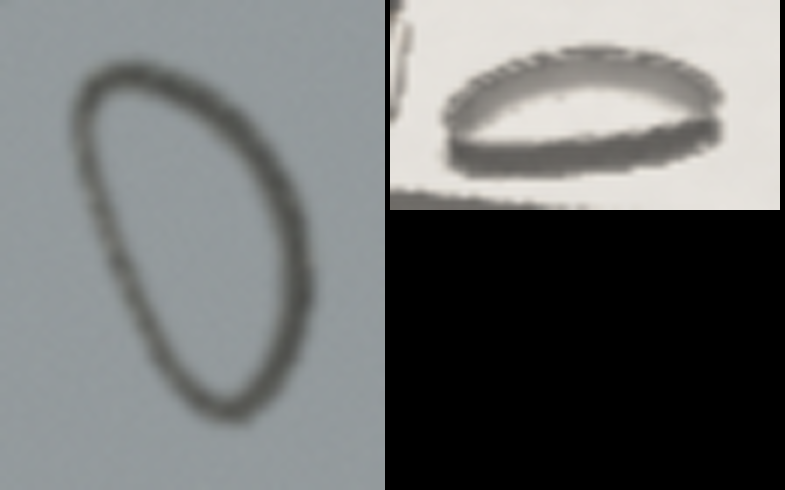

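drive_tool(translation=[[0,0,-5],[0,0,-10],[0,0,-10],[0,0,-10]], rot=[[0,0,0],[0,0,-0.1],[0,0,-0.25],[0,0,-0.4]])

```text
t: 0.6
tool_pos: [0.2292, -0.4723, 0.2666]
eef_rot: [0.0, 0.91, 0.415, 0.0]
wrist_force: [0.8, 0.7, -1.3]
width: 0.0855
gripper_force: 0.0
```

The kidney rim in the crop spans x 70–312 and y 60–422, with its middle near (195,245). The fits put the bar at a yaw of about -52° (≈74° clockwise of the pot), so I'm moving above it.

drive_tool(translation=[[25,-10,0],[70,-28,0],[120,-47,0],[170,-67,0],[220,-87,0]], rot=[[0,0,0],[0,0,0],[0,0,0],[0,0,0],[0,0,0]])

```text
t: 1.23
tool_pos: [0.3089, -0.2479, 0.2666]
eef_rot: [0.0, 0.911, 0.413, 0.0]
wrist_force: [1.5, -0.1, -0.2]
width: 0.0854
gripper_force: 0.0
```

drive_tool(translation=[[50,-20,0],[100,-40,0],[150,-59,0],[200,-79,0],[250,-99,0]], rot=[[0,0,0],[0,0,0],[0,0,0],[0,0,0],[0,0,0]])

```text
t: 1.85
tool_pos: [0.3992, 0.0056, 0.2668]
eef_rot: [0.0, 0.911, 0.413, 0.0]
wrist_force: [1.1, -1.2, 0.2]
width: 0.0854
gripper_force: 0.0
```

drive_tool(translation=[[50,-20,0],[100,-40,0],[150,-60,0],[200,-80,0],[240,-95,0]], rot=[[0,0,-0.15],[0,0,-0.3],[0,0,-0.45],[0,0,-0.6],[0,0,-0.75]])

```text
t: 2.48
tool_pos: [0.4858, 0.2492, 0.2664]
eef_rot: [-0.0, 0.694, 0.72, 0.0]
wrist_force: [0.8, -0.4, 0.1]
width: 0.0856
gripper_force: 0.0
```

drive_tool(translation=[[0,0,10],[0,0,20],[0,0,30],[0,0,40],[0,0,40]], rot=[[0,0,-0.15],[0,0,-0.3],[0,0,-0.45],[0,0,-0.6],[0,0,-0.632]])

```text
t: 3.1
tool_pos: [0.4851, 0.2469, 0.2259]
eef_rot: [-0.0, 0.438, 0.899, -0.0]
wrist_force: [0.1, -0.9, -0.5]
width: 0.0851
gripper_force: 0.0
```

Run:
```python
from h import *
T=load('top0')
for p in [(195,245),(130,62),(232,420),(72,120),(312,290)]: print(np.round(atz(T,270+p[0]/7,160+p[1]/7,.03),4))
o=r.observe();print(o)
m=R.from_quat(o['eef_rot'][[1,2,3,0]]).as_matrix();print(np.degrees(np.arctan2(m[1,0],m[0,0])),m[:,2])
for n in('top','side'): snap(n,n+'1')
b=load('side1')['pixels'];cv2.imwrite('pics/s1.png',cv2.resize(b[220:320,195:320],(750,600),interpolation=2)[:,:,::-1])
```

```text
[ 0.5388 -0.2189  0.03  ]
[ 0.6274 -0.191   0.03  ]
[ 0.4551 -0.2335  0.03  ]
[ 0.6004 -0.1623  0.03  ]
[ 0.5157 -0.2739  0.03  ]
{'t': 3.1, 'joints': array([ 4.70767086e-01,  2.83538988e-01, -2.92166634e-02,  1.25930010e+00,
        9.48256465e-05,  1.37798718e+00]), 'dq': array([-0.00111508, -0.00886227,  0.01902096,  0.01203359,  0.00078443,
       -0.19542318]), 'joint_torque': array([ 3.08892655e-02, -5.62967956e+01,  3.36115444e+01, -3.08380863e-01,
        1.03416347e-03, -5.73954005e-01]), 'tool_pos': array([0.48505605, 0.24689019, 0.22592892]), 'eef_rot': array([-4.17142623e-04,  4.38213291e-01,  8.98870799e-01, -4.74106563e-04]), 'wrist_force': array([ 0.05686907, -0.93478692, -0.53609871]), 'torque': array([0.02029834, 0.02413238, 0.05198775]), 'gripper_force': 0.0, 'width': 0.0851438641335459}
128.0201021523304 [-1.16543424e-03 -4.86726207e-04 -9.99999202e-01]
```

View pics/s1.png

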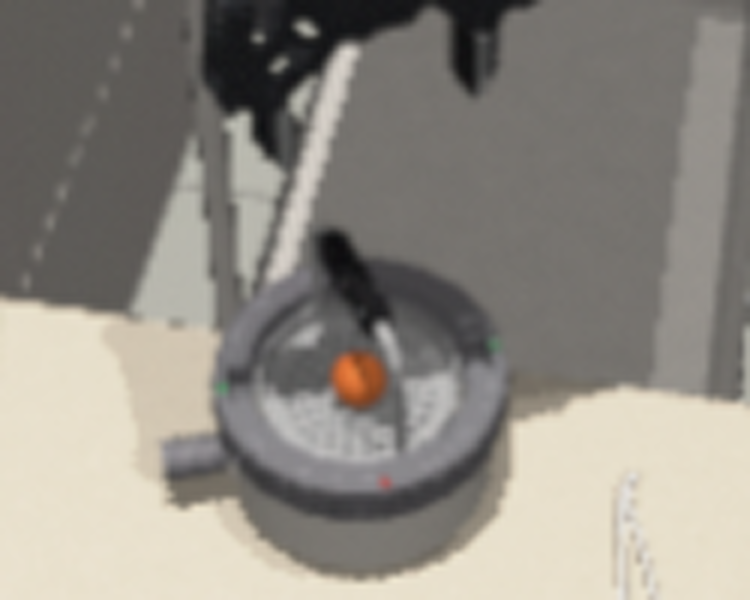

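The side crop shows the bar from (330,240) to (380,320), the ball at (358,378) in the middle of the dish, and the open fingers above it. I'll centre and descend.

drive_tool(translation=[[6,10,0],[12,20,5],[12,20,25],[12,20,50],[12,20,70]], rot=[[0,0,0],[0,0,0],[0,0,0],[0,0,0],[0,0,0]])

```text
t: 3.82
tool_pos: [0.4938, 0.2696, 0.1551]
eef_rot: [-0.0, 0.439, 0.899, -0.0]
wrist_force: [-1.1, -0.5, -0.5]
width: 0.0854
gripper_force: 0.0
```

drive_tool(translation=[[0,0,10],[0,0,17],[0,0,17]], rot=[[0,0,0],[0,0,0],[0,0,0]], hand=-0.3, force=30)

```text
t: 4.2
tool_pos: [0.4938, 0.269, 0.1393]
eef_rot: [-0.0, 0.439, 0.899, -0.0]
wrist_force: [0.0, 0.9, 1.0]
width: 0.0556
gripper_force: 0.0
```

Run:
```python
from h import *
o=r.observe();print(o['tool_pos'],o['width'],o['wrist_force'])
for n in('top','side'): snap(n,n+'2')
b=load('side2')['pixels'];a=load('top2')['pixels']
B=cv2.resize(b[230:320,205:305],(500,450),interpolation=2);A=cv2.resize(a[180:242,122:182],(300,310),interpolation=2)
v=np.zeros((450,800,3),'u1');v[:,:500]=B;v[:310,500:]=A
cv2.imwrite('pics/s2.png',v[:,:,::-1])
```

```text
[0.49381019 0.26897304 0.13926187] 0.05564379821869434 [0.01993256 0.86965936 1.04340523]
```

View pics/s2.png

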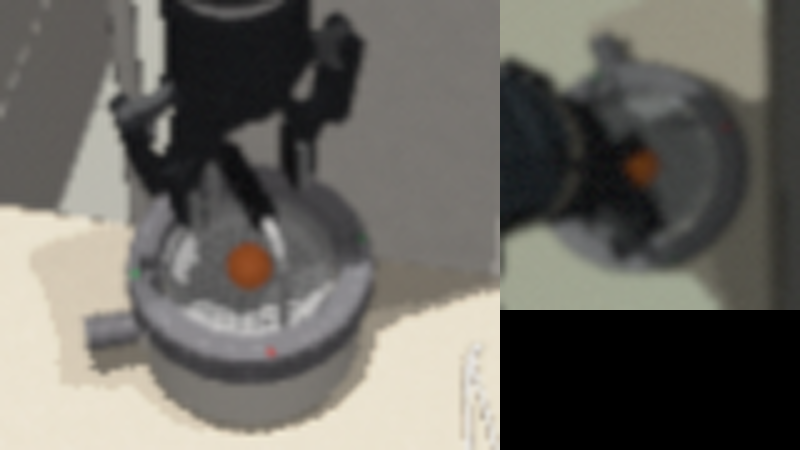

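The fingers straddle the bar (bar at about (245,190), fingers at (180,200) and (300,170)) and the ball is at (250,265), in the middle. Closing gently.

drive_tool(translation=[[0,0,0],[0,0,0],[0,0,0],[0,0,0]], rot=[[0,0,0],[0,0,0],[0,0,0],[0,0,0]], hand=0.5, force=40)

```text
t: 4.8
tool_pos: [0.4938, 0.2688, 0.1394]
eef_rot: [-0.0, 0.439, 0.899, 0.0]
wrist_force: [-0.7, -1.2, 0.9]
width: 0.0215
gripper_force: 0.0
```

drive_tool(translation=[[0,0,0],[0,0,0],[0,0,0],[0,0,0],[0,0,0]], rot=[[0,0,0],[0,0,0],[0,0,0],[0,0,0],[0,0,0]], hand=1, force=50)

```text
t: 5.42
tool_pos: [0.4938, 0.2689, 0.1395]
eef_rot: [0.0, 0.438, 0.899, 0.0]
wrist_force: [-0.1, -0.3, 4.3]
width: 0.0134
gripper_force: 49.0
```

drive_tool(translation=[[0,0,-1],[0,0,-2],[0,0,-2],[0,0,-2],[0,0,-2]], rot=[[0,0,0],[0,0,0],[0,0,-0.03],[0,0,-0.08],[0,0,-0.14]])

```text
t: 6.05
tool_pos: [0.4937, 0.2688, 0.1411]
eef_rot: [-0.0, 0.373, 0.928, -0.0]
wrist_force: [0.4, 0.4, -1.6]
width: 0.0132
gripper_force: 48.5
```

drive_tool(translation=[[0,0,0],[0,0,0],[0,0,0],[0,0,0],[0,0,0]], rot=[[0,0,-0.06],[0,0,-0.12],[0,0,-0.18],[0,0,-0.24],[0,0,-0.3]])

```text
t: 6.68
tool_pos: [0.4937, 0.2688, 0.1411]
eef_rot: [-0.0, 0.23, 0.973, -0.0]
wrist_force: [0.4, -0.3, -2.6]
width: 0.0132
gripper_force: 48.5
```

drive_tool(translation=[[0,0,0],[0,0,0],[0,0,0],[0,0,0],[0,0,0]], rot=[[0,0,-0.06],[0,0,-0.12],[0,0,-0.18],[0,0,-0.24],[0,0,-0.3]])

```text
t: 7.3
tool_pos: [0.4936, 0.2688, 0.1411]
eef_rot: [-0.0, 0.082, 0.997, -0.0]
wrist_force: [0.1, -0.9, -2.1]
width: 0.0131
gripper_force: 48.5
```

Run:
```python
from h import *
o=r.observe();print(o['tool_pos'],o['width'],o['wrist_force'],o['torque'],o['gripper_force'],o['joints'])
```

```text
[0.49363573 0.26877857 0.14113986] 0.013122591304407797 [ 0.06356006 -0.86615381 -2.05138903] [-0.01922259 -0.05317987  0.0262084 ] 48.51560711860657 [ 4.98546957e-01  3.62207871e-01 -1.39494788e-01  1.06946285e+00
  1.08301988e-04  6.63025770e-01]
```

drive_tool(translation=[[0,0,0],[0,0,0],[0,0,0],[0,0,0],[0,0,0]], rot=[[0,0,-0.06],[0,0,-0.12],[0,0,-0.18],[0,0,-0.24],[0,0,-0.3]])

```text
t: 7.92
tool_pos: [0.4937, 0.2688, 0.1412]
eef_rot: [-0.0, -0.068, 0.998, -0.0]
wrist_force: [0.5, 0.3, -1.3]
width: 0.0131
gripper_force: 48.5
```

drive_tool(translation=[[0,0,0],[0,0,0],[0,0,0],[0,0,0],[0,0,0]], rot=[[0,0,-0.06],[0,0,-0.12],[0,0,-0.18],[0,0,-0.22],[0,0,-0.24]])

```text
t: 8.55
tool_pos: [0.4937, 0.2688, 0.1412]
eef_rot: [-0.0, -0.186, 0.983, 0.0]
wrist_force: [0.8, 0.6, -1.7]
width: 0.0129
gripper_force: 48.5
```

Run:
```python
from h import *
o=r.observe();print(o['tool_pos'],o['width'],o['wrist_force'],o['torque'],o['gripper_force'])
m=R.from_quat(o['eef_rot'][[1,2,3,0]]).as_matrix();print(np.degrees(np.arctan2(m[1,0],m[0,0])))
for n in('top','side'): snap(n,n+'3')
b=load('side3')['pixels'];a=load('top3')['pixels']
B=cv2.resize(b[235:310,210:300],(540,450),interpolation=2);A=cv2.resize(a[180:242,132:182],(250,310),interpolation=2)
v=np.zeros((450,800,3),'u1');v[:,:540]=B;v[:310,550:]=A
cv2.imwrite('pics/s3.png',v[:,:,::-1])
```

```text
[0.49367878 0.26879487 0.14118084] 0.012916532469609377 [ 0.84383734  0.595949   -1.70611911] [ 0.02453484  0.00776958 -0.01546149] 48.51405680179596
-158.57930885067975
```

View pics/s3.png

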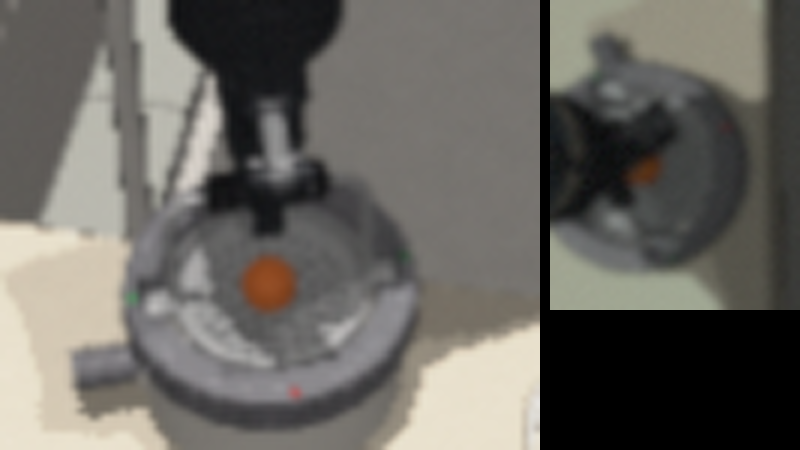

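The lugs show at (160,303) and (385,270), in line with the green marks at (131,298) and (404,257). The ball is centred at (268,285). Starting the lift, watching the force.

drive_tool(translation=[[0,0,-1],[0,0,-2],[0,0,-3],[0,0,-4],[0,0,-4]], rot=[[0,0,0],[0,0,0],[0,0,0],[0,0,0],[0,0,0]])

```text
t: 9.28
tool_pos: [0.4938, 0.2688, 0.1454]
eef_rot: [0.0, -0.185, 0.983, 0.0]
wrist_force: [0.3, -0.3, -1.7]
width: 0.0131
gripper_force: 48.5
```

drive_tool(translation=[[0,0,-1],[0,0,-2],[0,0,-3],[0,0,-4],[0,0,-4]], rot=[[0,0,0],[0,0,0],[0,0,0],[0,0,0],[0,0,0]])

```text
t: 9.9
tool_pos: [0.4938, 0.2689, 0.1495]
eef_rot: [0.0, -0.185, 0.983, 0.0]
wrist_force: [-1.0, -0.2, -2.3]
width: 0.0134
gripper_force: 48.5
```

Free: 10 mm up with only the weight showing. Lifting out.

drive_tool(translation=[[0,0,-3],[0,0,-8],[0,0,-14],[0,0,-20],[0,0,-26]], rot=[[0,0,0],[0,0,0],[0,0,0],[0,0,0],[0,0,0]])

```text
t: 10.52
tool_pos: [0.4938, 0.2688, 0.1759]
eef_rot: [0.0, -0.185, 0.983, 0.0]
wrist_force: [-0.0, 0.4, -1.0]
width: 0.0132
gripper_force: 48.5
```

drive_tool(translation=[[0,0,-8],[0,0,-16],[0,0,-24],[0,0,-32],[0,0,-40]], rot=[[0,0,0],[0,0,0],[0,0,0],[0,0,0],[0,0,0]])

```text
t: 11.15
tool_pos: [0.4938, 0.2688, 0.2159]
eef_rot: [0.0, -0.185, 0.983, 0.0]
wrist_force: [0.1, -0.3, -2.2]
width: 0.0126
gripper_force: 48.5
```

drive_tool(translation=[[0,0,-6],[0,0,-11],[0,0,-14],[0,0,-15],[0,0,-15]], rot=[[0,0,0],[0,0,0],[0,0,0],[0,0,0],[0,0,0]])

```text
t: 11.78
tool_pos: [0.4937, 0.2688, 0.2302]
eef_rot: [-0.0, -0.185, 0.983, 0.0]
wrist_force: [0.1, 0.2, -2.6]
width: 0.0131
gripper_force: 48.5
```

Run:
```python
from h import *
c=snap('side','side4');o=r.observe();print(o['tool_pos'],o['wrist_force'])
m=R.from_quat(o['eef_rot'][[1,2,3,0]]).as_matrix();print(m)
# target middle over kidney
print('delta tool mm',m.T@(np.array([.538,-.216,.23])-o['tool_pos'])*1e3)
b=c['pixels'];cv2.imwrite('pics/s4.png',cv2.resize(b[180:300,195:320],(625,600),interpolation=2)[:,:,::-1])
```

```text
[0.49366334 0.26875436 0.23014795] [ 0.24540684 -0.26174298 -1.12967138]
[[-9.31530404e-01 -3.63663295e-01 -3.37029285e-04]
 [-3.63663286e-01  9.31530464e-01 -9.16205798e-05]
 [ 3.47272089e-04  3.72178216e-05 -9.99999939e-01]]
delta tool mm [ 1.34986369e+02 -4.67687076e+02  1.77416222e-01]
```

View pics/s4.png

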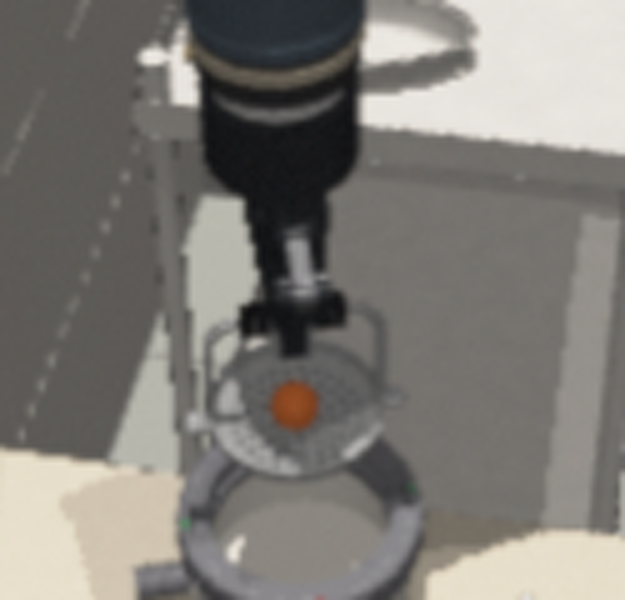

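The side crop shows the dish clear of the pot and level, with the ball in its middle at (295,405). Carrying it over with gentle ramps.

drive_tool(translation=[[1,-4,0],[3,-12,0],[7,-23,0],[11,-38,0],[17,-58,0]], rot=[[0,0,0],[0,0,0],[0,0,0],[0,0,0],[0,0,0]])

```text
t: 12.45
tool_pos: [0.4991, 0.2073, 0.2304]
eef_rot: [0.0, -0.185, 0.983, 0.0]
wrist_force: [0.1, -0.3, -1.4]
width: 0.0133
gripper_force: 48.5
```

drive_tool(translation=[[5.5,-19,0],[11,-38,0],[16.5,-57,0],[22,-76,0],[27.5,-95,0]], rot=[[0,0,0],[0,0,0],[0,0,0],[0,0,0],[0,0,0]])

```text
t: 13.08
tool_pos: [0.508, 0.1087, 0.2303]
eef_rot: [0.0, -0.185, 0.983, 0.0]
wrist_force: [0.4, 0.1, -1.9]
width: 0.0131
gripper_force: 48.5
```

drive_tool(translation=[[5.5,-19,0],[11,-38,0],[16.5,-57,0],[22,-76,0],[27.5,-95,0]], rot=[[0,0,0],[0,0,0],[0,0,0],[0,0,0],[0,0,0]])

```text
t: 13.7
tool_pos: [0.5168, 0.0103, 0.2303]
eef_rot: [-0.0, -0.185, 0.983, 0.0]
wrist_force: [0.3, -0.3, -2.3]
width: 0.0134
gripper_force: 48.5
```

drive_tool(translation=[[5.5,-19,0],[11,-38,0],[16.5,-57,0],[22,-76,0],[27.5,-95,0]], rot=[[0,0,0],[0,0,0],[0,0,0],[0,0,0],[0,0,0]])

```text
t: 14.32
tool_pos: [0.5259, -0.0882, 0.2303]
eef_rot: [-0.0, -0.185, 0.983, 0.0]
wrist_force: [0.5, -0.2, -2.0]
width: 0.013
gripper_force: 48.5
```

drive_tool(translation=[[5.5,-19,0],[11,-38,0],[16.5,-57,0],[21.5,-75,0],[25.5,-89,0]], rot=[[0,0,0],[0,0,0],[0,0,0],[0,0,0],[0,0,0]])

```text
t: 14.95
tool_pos: [0.5345, -0.1804, 0.2302]
eef_rot: [-0.0, -0.185, 0.983, 0.0]
wrist_force: [0.5, 0.5, -2.5]
width: 0.0129
gripper_force: 48.5
```

drive_tool(translation=[[3,-12,0],[6,-21,0],[8,-28,0],[9,-33,0],[10,-36,0]], rot=[[0,0,0],[0,0,0],[0,0,0],[0,0,0],[0,0,0]])

```text
t: 15.58
tool_pos: [0.5382, -0.2163, 0.2303]
eef_rot: [-0.0, -0.185, 0.983, 0.0]
wrist_force: [-0.0, 0.1, -2.1]
width: 0.013
gripper_force: 48.5
```

drive_tool(translation=[[0,0,2],[0,0,7],[0,0,13],[0,0,18],[0,0,20]], rot=[[0,0,0],[0,0,0],[0,0,0],[0,0,0],[0,0,0]])

```text
t: 16.2
tool_pos: [0.538, -0.2161, 0.2098]
eef_rot: [-0.0, -0.185, 0.983, 0.0]
wrist_force: [0.4, 0.0, -2.1]
width: 0.0131
gripper_force: 48.5
```

drive_tool(translation=[[0,0,0],[0,0,0],[0,0,0],[0,0,0],[0,0,0]], rot=[[0,0,0],[0,0,0],[0,0,0],[0,0,0],[0,0,0]])

```text
t: 16.82
tool_pos: [0.5382, -0.2163, 0.2103]
eef_rot: [0.0, -0.185, 0.983, 0.0]
wrist_force: [-0.1, 0.1, -1.8]
width: 0.0134
gripper_force: 48.5
```

Run:
```python
from h import *
c=snap('side','side5');t=snap('top','top5');o=r.observe();print(o['tool_pos'],o['eef_rot'],o['wrist_force'])
B=cv2.resize(c['pixels'][110:210,220:310],(450,500),interpolation=2);A=cv2.resize(t['pixels'][160:240,262:332],(350,400),interpolation=2)
v=np.zeros((500,800,3),'u1');v[:,:450]=B;v[:400,450:]=A
cv2.imwrite('pics/s5.png',v[:,:,::-1])
```

```text
[ 0.53821265 -0.2162441   0.21029447] [-7.16110969e-07 -1.85028890e-01  9.82733081e-01  3.56004559e-05] [-0.50327823 -0.3118869  -1.51287064]
```

View pics/s5.png

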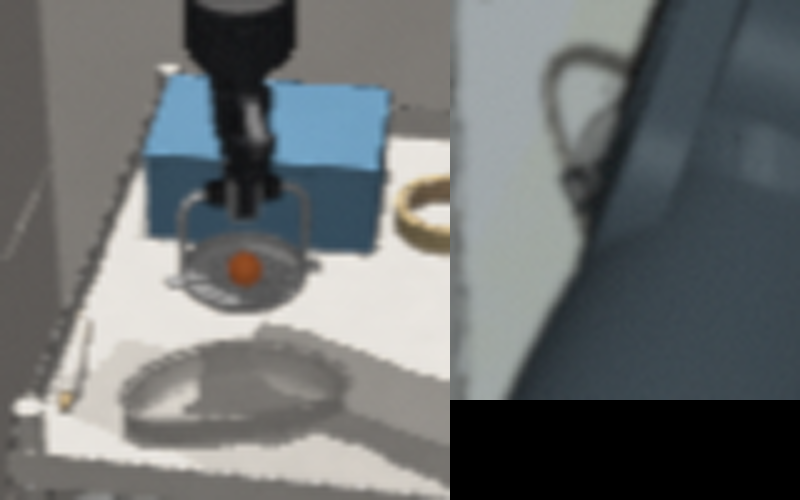

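The dish hangs level over the kidney dish, ball centred at (244,268), and the kidney dish is undisturbed at (235,390). I'll lower it 10 mm, let it settle and hand in.

drive_tool(translation=[[0,0,2],[0,0,5],[0,0,8],[0,0,10],[0,0,10]], rot=[[0,0,0],[0,0,0],[0,0,0],[0,0,0],[0,0,0]])

```text
t: 17.55
tool_pos: [0.5381, -0.2162, 0.2001]
eef_rot: [-0.0, -0.185, 0.983, 0.0]
wrist_force: [-0.8, -0.2, -1.2]
width: 0.0135
gripper_force: 48.5
```

drive_tool(translation=[[0,0,0],[0,0,0],[0,0,0],[0,0,0],[0,0,0]], rot=[[0,0,0],[0,0,0],[0,0,0],[0,0,0],[0,0,0]])

```text
t: 18.18
tool_pos: [0.5382, -0.2162, 0.2003]
eef_rot: [-0.0, -0.185, 0.983, 0.0]
wrist_force: [0.4, -0.1, -1.9]
width: 0.0134
gripper_force: 48.5
```

drive_tool(translation=[[0,0,0],[0,0,0],[0,0,0],[0,0,0],[0,0,0]], rot=[[0,0,0],[0,0,0],[0,0,0],[0,0,0],[0,0,0]])

```text
t: 18.8
tool_pos: [0.5382, -0.2162, 0.2003]
eef_rot: [-0.0, -0.185, 0.983, 0.0]
wrist_force: [0.4, -0.1, -2.5]
width: 0.0129
gripper_force: 48.5
```

```bash
python3 -c "
from cell import r
o=r.observe();print(o['tool_pos'],o['wrist_force'],abs(o['dq']).max(),r.sign_off())"
```

```text
the job is handed in; nothing more can be done
[ 0.53819148 -0.21623673  0.20028233] [ 0.42302448 -0.11904589 -2.46059855] 0.0018753560675174108 None
```

The job is handed in at about 19 s: the strainer was turned, lifted out level, and is held still with its underside about 8 cm above the kidney dish's rim, the ball in the middle in the last picture, taken before the final slow 10 mm lowering.

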